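Close and latch the paper trimmer

TASK

Someone left the paper trimmer with its arm up. Push the arm gently all the way down with a fingertip, then turn the small swing latch fully across the arm, to its stop, by pushing its upright tab, so that the trimmer is safe. Grasp and lift nothing, don't shove the trimmer along the cart, leave the clip, planter, tape gun and pen where they are, and finish with your hand clear.

Things in the scene. Friction and masses are not known exactly. Their poses are not given: they have to be found in the camera images.
- trimmer: Grey guillotine paper trimmer, loose, 2.4 kg. Board 360 x 260 mm, top 24 mm above the cart. Origin: centre of its underside. x runs along the blade from the handle end (-x, nearest the robot) to the pivot end, y left, z up. The steel arm runs along the right edge, y = -140 mm. Clear finger guard 24 mm wide, top at 36 mm, y = -106, x -72 to 142 mm. Latch post at x = -125, y = -100 mm.
- cutter_arm: The trimmer's steel arm, 10 mm wide, 16 mm high. Origin: centre of the black round grip (28 mm thick, 103 mm long) at its free end. x points along the arm to the pivot, a bolt at x = 370 mm here (trimmer x 170, y -140, z 36 mm); it swings in the trimmer's x-z plane. Fully down: x level, origin 36 mm above the cart. Starts 0.42 to 0.72 rad up. Stiff hinge: stays put; 1 to 4 N on the grip moves it.
- safety_latch (a joint): Angle of the steel swing latch in rad about its vertical post: 0 = parked, bar along trimmer +x; grows clockwise seen from above; 1.571 = its stop, bar along trimmer -y, square across the lowered arm. Starts between 0 and 0.35. Light friction (about 0.7 N at the tab); stays where it is left.
- latch_pivot (a point): On the latch's vertical axis, at the top face of its bar (53.5 mm above the cart). Its x axis points along the bar to the tab and turns with the latch. The bar is 14 mm wide, 4 mm thick, reaches 62 mm from the axis, and passes 5 mm above the lowered arm. A 4 mm high screw head stands on the axis.
- latch_tab (a point): Middle of the top edge of the upright steel thumb tab near the end of the latch bar, 52 mm from the latch's axis, 79.5 mm above the cart. The tab is 18 mm wide along the bar, 5 mm thick, and stands 26 mm above the bar. Same axes as latch_pivot: push it along -y.
- binder_clip: Chrome binder clip, 32 mm long, 17 mm wide, standing 39 mm high on the trimmer's board, wire handles up. Origin: centre of its underside. Leave alone.
- planter: White ceramic planter pot with a succulent, 104 mm across, about 160 mm high with the plant, standing left of the trimmer. Origin: centre of its underside. Leave alone.
- tape_gun: Aluminium packing tape gun lying on its side right of the trimmer's handle end, about 180 x 200 mm, 54 mm high. Origin: on the cart, near the roll's centre. Leave alone.
- click_pen: Black click pen, 137 mm long, 13 mm high, lying right of the trimmer, along its edge. Origin: on the cart under its middle. Leave alone.

How it is judged:
By the outcome, as a careful person would: the job done as asked, in the order asked, and still so for the second after the job is handed in, with the robot touching nothing.
It also fails if it takes over 54 s, if anything falls off the work surface, if the arm or the gripper's body presses on something with over 40 N, if the wrist force passes 120 N, or if a joint passes its speed limit or range.

ROBOT

A 6-joint arm with a two-finger parallel gripper is mounted at the origin on the work surface. World frame = base frame: x ahead of the robot, y to its left, z up, the work surface at z = 0. Lengths are in m, angles in rad, forces in N, time in s.
With the tool pointing down it reaches from about 0.4 to 0.925 m from the base axis. Payload 12.5 kg.
Tool frame: the origin (TCP) lies midway between the tips of the shut fingers; the grasp point (between the pads) lies 19 mm behind it; z points along the fingers, y is the line along which they close (so a half turn about z gives the same grasp; the last joint's range is limited). The gripper opens to 95 mm and grips with 3 to 60 N. Pads are 20 mm wide; open, the fingers measure 119 mm over their backs; the gripper's body (75 mm by 180 mm) begins 59 mm behind the grasp point.
Start: joints at [-1.417, 0.491, 1.559, -0, 1.092, -0.106], TCP at [0.161, -0.604, 0.215] pointing down, gripper open.
Joint ranges: [-3.1, 3.1], [-0.84, 2.19], [0.05, 2.79], [-1.13, 4.28], [0.06, 2.93], [-2.69, 2.69]. Speed limits (rad/s): [2.22, 2.22, 2.79, 3.14, 3.14, 3.14].

INTERFACE

Orientations are given as a rotation vector (axis times angle).
In Python, from cell import r gives the robot as it stands.
- The arm moves only by the tool move_arm, never from a script. Its argument "targets" is a list of rows, each a list of 3 entries, a list of its own where there are three numbers: the shift along the world's x, y, z normalised to -1 to 1, where 1 is 1000 mm, then the turn, a rotation vector about the world's x, y, z normalised to -1 to 1, where 1 is pi rad, then the closure, from -1 (fully open) to 1 (shut). In form: [[[tx, ty, tz], [wx, wy, wz], fingers], ...]. A call has 1 to 10 rows; each row shifts and turns the commanded pose from where the row before left it; what a row does not reach is not made up. A row lasts 1/8 s, in which the tool goes at most 62.5 mm and 10.7 degrees, less where a joint would pass 70% of its speed; a pose out of reach is approached as far as the arm can. A call with a number of a shift or a turn outside -1 to 1 is refused whole. A call with a gripper value outside its range is refused whole. The fingers move at their own pace and stop on an object; "squeeze" is the grip in N (left out, the last holds). Time passes only in rows, so rows that do not move let the fingers close. It gives the time, the measured TCP pose, the force, the opening and the grip force at its end, in the units of the state.
- r.observe(): the state, without advancing time (a new reading comes with each control period).
- r.camera(name): name is "scene" or "top" or "wrist"; returns a dict with "img" (400x640x3 uint8, blue, green, red), "fov_y" (degrees; the focal length in pixels is half the picture's height over the tangent of half this angle, whatever the lens; pixels are square), "cx", "cy" (the principal point, pixels), "R" (3x3) and "t" (3): a world point X has camera coordinates R X + t; the wrist camera has in their place "hand_eye" (4x4, takes a point from camera to tool coordinates, whose origin is the TCP and whose axes are the flange's). Camera axes: x right, y down, z forward; pixel columns grow to the right and rows downward; lengths in m; the calibration is good to about 2 mm. The wrist camera is an equidistant fisheye: a pixel r from the principal point sees the ray r / f radians off the axis. A picture is of the moment at which its call begins: read the wrist's pose just before it. There is no depth.
- r.hand_in(): hands the job in; it is judged then, once.
The state is a dict: "clock": time; "qpos": joint angles; "dq": joint speeds; "effort": joint torques, N m; "tcp_pos": TCP position; "tool_rot": TCP orientation; "wrist_force": force on the tool from outside, world axes, zero at the start; "torque": the same for the moment, N m; "opening": finger opening in m; "grasp_force": force on a finger pad.
Only numpy, scipy, OpenCV 4.12 (cv2) and the standard library are available. Lean on these libraries where they do the work, as an engineer would, in place of code of your own. Each camera call takes 0.05 s, during which the arm holds its last target. There are 200 camera calls.

## Working session

There is one attempt and no reset: what is moved stays moved. The work goes in short steps, Python scripts to look and compute and a tool call to move; the robot and the scene stay as the last step left them, time stands still between calls to the robot, and variables do not carry over. Pictures are saved under pics/ and viewed, at most 10 in all, crops included, and the job is handed in when it is done.

Besides the shell and the picture viewer there is one more tool, called after ">>>" as a command line: name --argument value ..., lists and objects as JSON in quotes. move_arm: Moves the arm, as the interface text tells. Scaled input: -1 to 1 covers 1000 mm each way for a shift and pi rad each way for a turn. Its arguments: {"type":"object","properties":{"targets":{"type":"array"},"squeeze":{"type":"number"}},"required":["targets"]}

```bash
mkdir -p pics; cat > h.py <<'E'
import numpy as np, cv2
from cell import r
def ray(c,u,v):
    f=200/np.tan(np.radians(c["fov_y"])/2); R=np.array(c["R"]);t=np.array(c["t"])
    d=R.T@np.array([(u-c["cx"])/f,(v-c["cy"])/f,1]); return -R.T@t,d/np.linalg.norm(d)
def onz(c,u,v,z):
    o,d=ray(c,u,v); return o+d*(z-o[2])/d[2]
def proj(c,X):
    f=200/np.tan(np.radians(c["fov_y"])/2); p=np.array(c["R"])@np.array(X)+np.array(c["t"])
    return p[:2]/p[2]*f+[c["cx"],c["cy"]]
def tri(c1,p1,c2,p2):
    o1,d1=ray(c1,*p1);o2,d2=ray(c2,*p2)
    A=np.stack([d1,-d2],1);s=np.linalg.lstsq(A,o2-o1,rcond=None)[0]
    a,b=o1+s[0]*d1,o2+s[1]*d2
    return (a+b)/2,np.linalg.norm(a-b)
E
python3 - <<'E'
from h import *
import pickle
s=r.observe();print(s["clock"],s["tcp_pos"],s["tool_rot"],s["opening"])
C={}
for n in("scene","top"):
    c=r.camera(n);C[n]=c;cv2.imwrite(f"pics/{n}0.png",c["img"]);print(n,c["fov_y"],c["cx"],c["cy"],-np.array(c["R"]).T@c["t"])
pickle.dump(C,open("c0.pkl","wb"))
E
```

```text
0.0 [ 0.16054961 -0.60378283  0.2140671 ] [-3.11403629e+00 -4.06796280e-01  2.83931660e-05] 0.09513523127947122
scene 47.893036154398516 304.05736776517244 202.38888708483165 [0.9348647  0.31760238 0.87813739]
top 49.46077781406107 328.60047993604326 195.8257063950983 [0.41102543 0.03266881 1.09440745]
```

View pics/scene0.png

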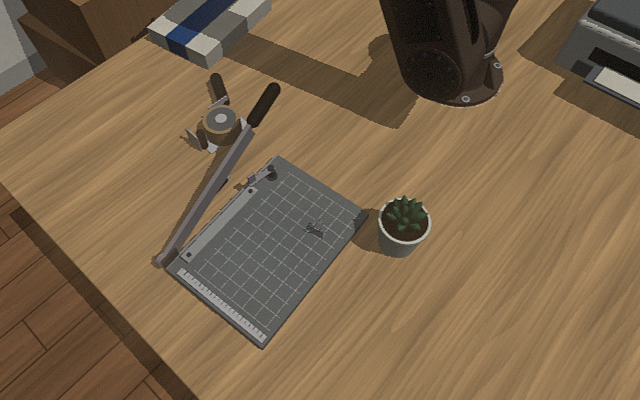

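View pics/top0.png

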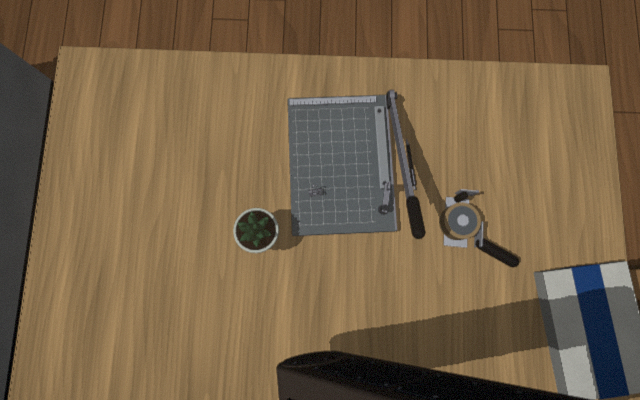

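The scene view shows the arm raised, with the grip from (252,123) to (277,86), and the latch post near (271,172). In the top view the board spans about (289,97) to (396,234), the grip end is at (419,234), and the latch post is at (385,209). I'll enlarge both.

```bash
python3 - <<'E'
from h import *
import pickle
C=pickle.load(open("c0.pkl","rb"))
a=C["top"]["img"][85:245,280:490]; b=C["scene"]["img"][70:270,150:310]
b=cv2.resize(b[0:130],None,fx=4,fy=4,interpolation=cv2.INTER_CUBIC)
cv2.imwrite("pics/t1.png",cv2.resize(a,None,fx=3.7,fy=3.7,interpolation=cv2.INTER_CUBIC));cv2.imwrite("pics/s1.png",b)
for n,roi in(("top",(270,85,135,160)),("scene",(150,140,230,215))):
    im=C[n]["img"];h=cv2.cvtColor(im,cv2.COLOR_BGR2HSV)
    m=((h[...,1]<60)&(h[...,2]>50)&(h[...,2]<150)).astype(np.uint8)
    mm=np.zeros_like(m);x,y,w,hh=roi;mm[y:y+hh,x:x+w]=m[y:y+hh,x:x+w]
    mm=cv2.morphologyEx(cv2.morphologyEx(mm,cv2.MORPH_CLOSE,np.ones((5,5))),cv2.MORPH_OPEN,np.ones((17,17)))
    cs=max(cv2.findContours(mm,0,2)[0],key=cv2.contourArea)
    q=cv2.approxPolyDP(cs,6,True)[:,0];print(n,q.tolist(),cv2.minAreaRect(cs))
    for p in q: print(onz(C[n],*p,0.024).round(4))
E
```

```text
top [[395, 95], [288, 99], [292, 234], [395, 230]] ((344.8238525390625, 164.53793334960938), (137.57357788085938, 111.1034927368164), 88.15238952636719)
[ 0.8766 -0.1544  0.024 ]
[0.856  0.1251 0.024 ]
[0.505  0.1008 0.024 ]
[ 0.5217 -0.1536  0.024 ]
scene [[287, 161], [250, 174], [196, 235], [175, 233], [164, 250], [167, 271], [251, 340], [271, 338], [360, 225], [358, 206]] ((260.85430908203125, 238.29898071289062), (140.58285522460938, 171.94964599609375), 38.728919982910156)
[ 0.5218 -0.1238  0.024 ]
[ 0.6039 -0.1624  0.024 ]
[ 0.7878 -0.1382  0.024 ]
[ 0.8143 -0.1751  0.024 ]
[ 0.8548 -0.1619  0.024 ]
[ 0.8803 -0.1211  0.024 ]
[0.8635 0.1033 0.024 ]
[0.836  0.1286 0.024 ]
[0.5404 0.1056 0.024 ]
[0.5069 0.0736 0.024 ]
```

View pics/t1.png

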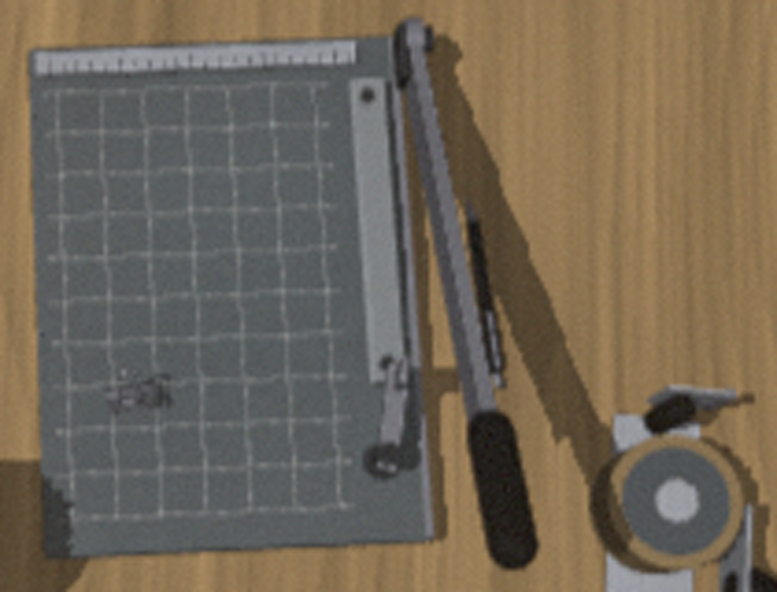

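View pics/s1.png

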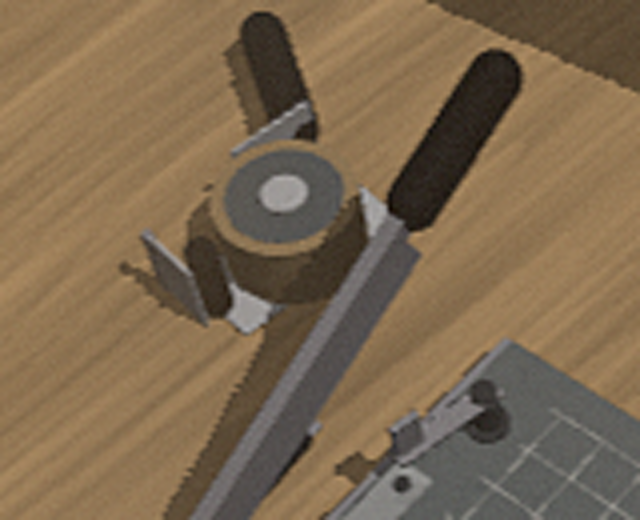

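The top crop shows board corners at (30,50), (47,557) and (432,538), the grip running (490,415) to (515,555), the latch post at (385,460) and the tab near (400,368). The scene crop shows the grip from (410,215) to (500,62), the screw at (487,392) and the tab at (407,432). Next step is triangulating these.

```bash
python3 - <<'E'
from h import *
import pickle
C=pickle.load(open("c0.pkl","rb"));T,S=C["top"],C["scene"]
t=lambda u,v:(u/3.7+280-.4,v/3.7+85-.4)
s=lambda u,v:(u/4+150-.4,v/4+70-.4)
for n,p,z in(("TL",t(30,50),.024),("BL",t(47,557),.024),("BR",t(432,538),.024),("TR?",t(394,37),.024),("BRs",s(508,340),.024),("post",t(385,460),.055),("tab",t(399,370),.0795)):
    print(n,onz(S if n=="BRs" else T,*p,z).round(4))
print("scene post",onz(S,*s(487,390),.055).round(4),"tabtop",onz(S,*s(405,425),.0755).round(4), "BLs",onz(S,367,214,.024), "farL",onz(S,264,348,.024).round(4))
for n,a,b in(("grip c",t(503,488),s(457,140)),("gripend",t(515,568),s(503,52)),("gripnear",t(488,412),s(405,226)),("bolt",t(412,28),(159,263)),("post",t(385,460),s(487,390)),("tab",t(399,368),s(405,430))):
    print(n,*tri(T,a,S,b))
E
```

```text
TL [0.8584 0.126  0.024 ]
BL [0.5023 0.1    0.024 ]
BR [ 0.5218 -0.1569  0.024 ]
TR? [ 0.8769 -0.131   0.024 ]
BRs [ 0.5246 -0.1544  0.024 ]
post [ 0.569  -0.1207  0.055 ]
tab [ 0.6244 -0.126   0.0795]
scene post [ 0.5717 -0.1225  0.055 ] tabtop [ 0.6259 -0.1287  0.0755] BLs [0.50960448 0.10037242 0.024     ] farL [0.8577 0.1316 0.024 ]
grip c [ 0.53342148 -0.16687017  0.19249923] 0.0018108034574877742
gripend [ 0.4882728  -0.17110343  0.21486129] 0.00529997834023019
gripnear [ 0.58004498 -0.16194304  0.17244171] 0.004252462884778269
bolt [ 0.88060425 -0.14246784  0.03211427] 0.00012064032253292521
post [ 0.57018454 -0.12221523  0.05300316] 0.002961537657749287
tab [ 0.62723628 -0.12725475  0.07346045] 0.0007416690426379662
```

>>> move_arm --targets '[[[0.02,0.025,0.02],[0,0,-0.006],1],[[0.03,0.035,0.02],[0,0,-0.006],1],[[0.03,0.035,0.02],[0,0,-0.006],1],[[0.03,0.035,0.02],[0,0,-0.006],1],[[0.03,0.035,0.01],[0,0,-0.006],1],[[0.03,0.035,0],[0,0,-0.006],1],[[0.03,0.035,0],[0,0,-0.006],1],[[0.03,0.035,0],[0,0,-0.006],1],[[0.03,0.035,0],[0,0,-0.006],1],[[0.03,0.035,0],[0,0,-0.005],1]]'

```text
clock: 1.35
tcp_pos: [0.4513, -0.2627, 0.3045]
tool_rot: [-3.139, -0.116, 0.0]
wrist_force: [-0.2, -0.1, -0.6]
opening: 0.002
grasp_force: 0.0
```

>>> move_arm --targets '[[[0.03,0.032,0],[0,0,0],1],[[0.03,0.032,0],[0,0,0],1],[[0.024,0.031,0],[0,0,0],1],[[0,0,-0.03],[0,0,0],1],[[0,0,-0.03],[0,0,0],1],[[0,0,0],[0,0,0],1]]'

```text
clock: 2.1
tcp_pos: [0.5338, -0.1686, 0.2429]
tool_rot: [-3.138, -0.117, 0.006]
wrist_force: [0.4, -0.2, 0.4]
opening: 0.0007
grasp_force: 0.0
```

```bash
python3 - <<'E'
from h import *
print(r.observe()["tcp_pos"],r.observe()["wrist_force"])
a=r.camera("top")["img"][85:245,280:480];b=r.camera("scene")["img"][30:190,190:350]
cv2.imwrite("pics/chk.png",np.hstack([cv2.resize(a,(440,352)),cv2.resize(b,(352,352))]))
E
```

```text
[ 0.53380223 -0.16857066  0.24289945] [ 0.36253073 -0.20045366  0.39762739]
```

View pics/chk.png

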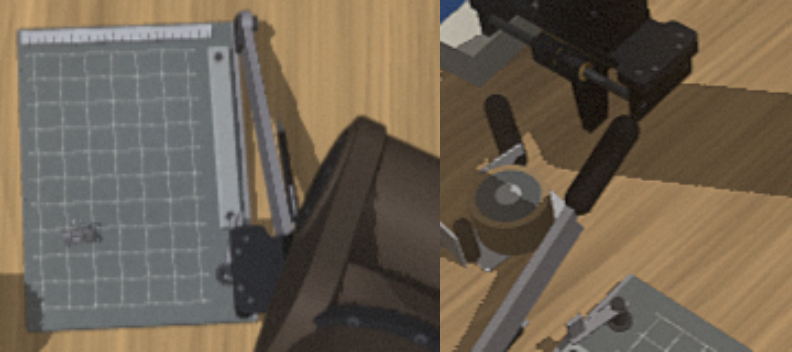

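The fingertip hangs right above the grip, with the tip at about (597,130) and the grip end at (625,125) in the scene half. I'll push down along the grip's arc.

>>> move_arm --targets '[[[0,0,-0.012],[0,0,0],1],[[0,0,-0.012],[0,0,0],1],[[0,0,-0.008],[0,0,0],1],[[-0.003,0,-0.008],[0,0,0],1],[[-0.003,0,-0.008],[0,0,0],1],[[-0.003,0,-0.008],[0,0,0],1],[[-0.003,0,-0.008],[0,0,0],1]]'

```text
clock: 3.08
tcp_pos: [0.5224, -0.1691, 0.1802]
tool_rot: [3.139, 0.117, 0.0]
wrist_force: [-0.6, -0.4, 2.0]
opening: 0.0003
grasp_force: 0.8
```

>>> move_arm --targets '[[[-0.003,0,-0.009],[0,0,0],1],[[-0.003,0,-0.009],[0,0,0],1],[[-0.003,-0.001,-0.009],[0,0,0],1],[[-0.003,0,-0.009],[0,0,0],1],[[-0.002,0,-0.009],[0,0,0],1],[[-0.002,0,-0.009],[0,0,0],1],[[-0.002,-0.001,-0.009],[0,0,0],1],[[-0.002,0,-0.009],[0,0,0],1],[[-0.002,0,-0.009],[0,0,0],1],[[-0.001,0,-0.009],[0,0,0],1]]'

```text
clock: 4.32
tcp_pos: [0.4995, -0.1711, 0.0901]
tool_rot: [3.139, 0.117, 0.0]
wrist_force: [0.7, -0.3, 1.7]
opening: 0.0007
grasp_force: 0.8
```

>>> move_arm --targets '[[[0,0,-0.009],[0,0,0],1],[[0,0,-0.008],[0,0,0],1],[[0,0,-0.006],[0,0,0],1],[[0,0,-0.005],[0,0,0],1],[[0,0,-0.003],[0,0,0],1]]'

```text
clock: 4.95
tcp_pos: [0.4995, -0.171, 0.0594]
tool_rot: [-3.139, -0.117, 0.0]
wrist_force: [-0.0, -1.2, 1.3]
opening: 0.0007
grasp_force: 0.8
```

>>> move_arm --targets '[[[0,0,-0.003],[0,0,0],1],[[0,0,-0.003],[0,0,0],1],[[0,0,-0.002],[0,0,0],1],[[0,0,0],[0,0,0],1]]'

```text
clock: 5.45
tcp_pos: [0.4997, -0.171, 0.0515]
tool_rot: [3.139, 0.117, 0.0]
wrist_force: [0.5, 0.7, 0.4]
opening: 0.0006
grasp_force: 0.0
```

>>> move_arm --targets '[[[0,0,-0.001],[0,0,0],1],[[0,0,-0.001],[0,0,0],1],[[0,0,0],[0,0,0],1]]'

```text
clock: 5.82
tcp_pos: [0.4998, -0.1711, 0.0501]
tool_rot: [3.139, 0.117, 0.001]
wrist_force: [-0.9, 0.2, 6.7]
opening: 0.0007
grasp_force: 3.4
```

>>> move_arm --targets '[[[0,0,-0.001],[0,0,0],1],[[0,0,0],[0,0,0],1]]'

```text
clock: 6.08
tcp_pos: [0.4998, -0.1711, 0.0499]
tool_rot: [3.139, 0.117, 0.002]
wrist_force: [-4.4, 1.6, 18.0]
opening: 0.0005
grasp_force: 9.1
```

>>> move_arm --targets '[[[0,0,0.01],[0,0,0],1],[[0,0,0.03],[0,0,0],1],[[0,0,0.04],[0,0,0],1],[[0,0,0.04],[0,0,0],1],[[0.02,0.03,0],[0,0,0],1],[[0.025,0.04,0],[0,0,0],1],[[0.025,0.04,0],[0,0,0],1],[[0.025,0.04,0],[0,0,0],1],[[0.025,0.03,0],[0,0,0],1],[[0,0,0],[0,0,0],1]]'

```text
clock: 7.32
tcp_pos: [0.6205, 0.0109, 0.1684]
tool_rot: [-3.139, -0.121, -0.0]
wrist_force: [-0.3, -1.2, -0.2]
opening: 0.0003
grasp_force: 0.0
```

```bash
python3 - <<'E'
from h import *
import pickle
print(r.observe()["tcp_pos"],r.observe()["wrist_force"])
C={n:r.camera(n) for n in("top","scene")};pickle.dump(C,open("c1.pkl","wb"))
a=C["top"]["img"][85:245,330:450];b=C["scene"]["img"][80:220,200:310]
cv2.imwrite("pics/l1.png",np.hstack([cv2.resize(a,(420,560),interpolation=2),cv2.resize(b,None,fx=3.4,fy=4,interpolation=2)]))
E
```

```text
[0.620492   0.01094944 0.16843971] [-0.34558462 -1.15082081 -0.23028488]
```

View pics/l1.png

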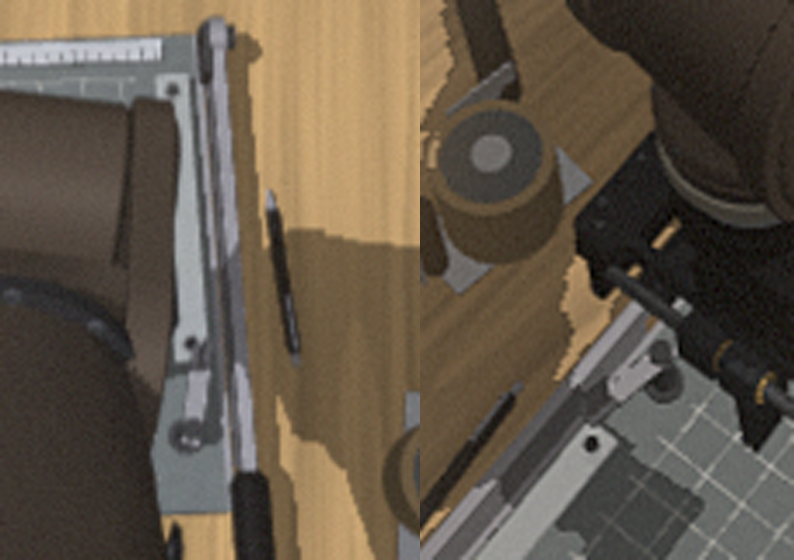

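The arm is down, and the latch is still parked: post at (188,433), bar towards (197,375) in the left half. The trimmer hasn't moved. I'll go behind the tab and work out the waypoints.

>>> move_arm --targets '[[[0.001,-0.03,0],[0,0,0],1],[[0.001,-0.04,0],[0,0,0],1],[[0.002,-0.028,0],[0,0,0],1],[[0,0,-0.03],[0,0,0],1],[[0,0,-0.04],[0,0,0],1],[[0,0,-0.03],[0,0,0],1],[[0,0,-0.007],[0,0,0],1],[[0,0,0],[0,0,0],1]]'

```text
clock: 8.43
tcp_pos: [0.6235, -0.0896, 0.0622]
tool_rot: [3.139, 0.116, 0.0]
wrist_force: [-0.1, -0.0, 0.4]
opening: 0.0005
grasp_force: 0.0
```

```bash
python3 - <<'E'
from h import *
y0=.075
for f in range(10,100,10):
    p=np.radians(f);al=y0-p
    d=.0025+.010*np.sin(p)+.012*np.cos(p)
    print(f,(np.array([.5715,-.123])+.052*np.array([np.cos(al),np.sin(al)])+d*np.array([-np.sin(al),np.cos(al)])).round(4))
E
```

```text
10 [ 0.6248 -0.1122]
20 [ 0.6262 -0.1205]
30 [ 0.6261 -0.1294]
40 [ 0.6243 -0.1386]
50 [ 0.6206 -0.1477]
60 [ 0.615  -0.1563]
70 [ 0.6075 -0.1638]
80 [ 0.5983 -0.1698]
90 [ 0.5879 -0.1739]
```

>>> move_arm --targets '[[[0.001,-0.01,-0.001],[0,0,0],1],[[0,-0.008,0],[0,0,0],1],[[0,-0.005,0],[0,0,0],1],[[0.001,-0.004,0],[0,0,0],1],[[0.001,-0.004,0],[0,0,0],1],[[0,-0.004,0],[0,0,0],1],[[0,-0.004,0],[0,0,0],1]]'

```text
clock: 9.3
tcp_pos: [0.6264, -0.1281, 0.0606]
tool_rot: [-3.139, -0.117, 0.001]
wrist_force: [-0.1, 1.7, 0.3]
opening: 0.0002
grasp_force: 0.7
```

>>> move_arm --targets '[[[-0.001,-0.005,0],[0,0,0],1],[[-0.001,-0.005,0],[0,0,0],1],[[-0.002,-0.005,0],[0,0,0],1],[[-0.002,-0.005,0],[0,0,0],1],[[-0.003,-0.004,0],[0,0,0],1],[[-0.003,-0.004,0],[0,0,0],1],[[-0.004,-0.004,0],[0,0,0],1],[[-0.004,-0.003,0],[0,0,0],1]]'

```text
clock: 10.3
tcp_pos: [0.6063, -0.1633, 0.0607]
tool_rot: [3.139, 0.117, 0.0]
wrist_force: [0.5, 1.2, 0.4]
opening: 0.0005
grasp_force: 0.4
```

>>> move_arm --targets '[[[-0.004,-0.003,0],[0,0,0],1],[[-0.004,-0.002,0],[0,0,0],1],[[-0.003,-0.002,0],[0,0,0],1],[[0,0,0],[0,0,0],1]]'

```text
clock: 10.8
tcp_pos: [0.5954, -0.1702, 0.0607]
tool_rot: [3.139, 0.117, -0.0]
wrist_force: [0.9, -0.2, -0.6]
opening: 0.0005
grasp_force: 0.0
```

```bash
python3 - <<'E'
from h import *
b=r.camera("scene")["img"][110:230,190:310];w=r.camera("wrist")["img"]
cv2.imwrite("pics/l2.png",np.hstack([cv2.resize(b,(400,400),interpolation=2),w[:,120:520]]))
print(r.observe()["wrist_force"])
E
```

```text
[ 0.30350119  0.32178835 -0.2323769 ]
```

View pics/l2.png

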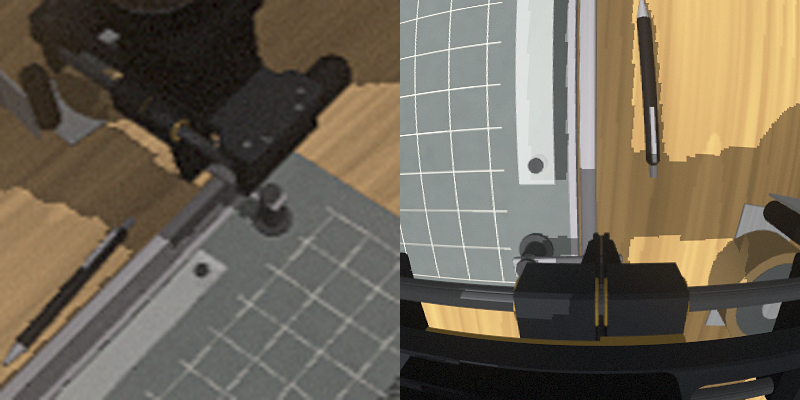

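The latch has swung: its bar now runs from the post at (268,200) across to the finger at about (225,180) in the left half. I'll keep pushing in small steps until it meets the stop.

>>> move_arm --targets '[[[-0.002,-0.001,0],[0,0,0],1],[[-0.002,-0.001,0],[0,0,0],1],[[-0.001,0,0],[0,0,0],1],[[0,0,0],[0,0,0],1]]'

```text
clock: 11.4
tcp_pos: [0.5922, -0.1716, 0.0608]
tool_rot: [3.139, 0.116, 0.006]
wrist_force: [9.2, 4.5, -4.2]
opening: 0.0006
grasp_force: 4.8
```

>>> move_arm --targets '[[[-0.001,0,0],[0,0,0],1],[[0,0,0],[0,0,0],1]]'

```text
clock: 11.65
tcp_pos: [0.5913, -0.1717, 0.0608]
tool_rot: [3.139, 0.116, 0.006]
wrist_force: [10.4, 4.8, -4.4]
opening: 0.0005
grasp_force: 5.1
```

>>> move_arm --targets '[[[0.005,0.001,0],[0,0,0],1],[[0.015,0.001,0],[0,0,0],1],[[0.02,0,0.01],[0,0,0],1],[[0,0,0.04],[0,0,0],1],[[0,0.01,0.05],[0,0,0],1],[[0,0.04,0.03],[0,0,0],1],[[0,0.04,0],[0,0,0],1],[[0,0.04,0],[0,0,0],1],[[0,0.04,0],[0,0,0],1],[[0,0,0],[0,0,0],1]]'

```text
clock: 12.9
tcp_pos: [0.6292, 0.0022, 0.1907]
tool_rot: [3.139, 0.122, -0.001]
wrist_force: [0.7, 0.1, -0.5]
opening: 0.0002
grasp_force: 0.0
```

```bash
python3 - <<'E'
from h import *
import pickle
s=r.observe();print(s["tcp_pos"],s["wrist_force"])
C={n:r.camera(n) for n in("top","scene","wrist")};pickle.dump(C,open("c2.pkl","wb"))
a=C["top"]["img"][165:245,350:430];b=C["scene"]["img"][140:220,220:300]
cv2.imwrite("pics/l3.png",np.hstack([cv2.resize(a,(400,400),interpolation=2),cv2.resize(b,(400,400),interpolation=2)]))
E
```

```text
[0.62924977 0.00219519 0.19069646] [ 0.71599075  0.08015302 -0.46737315]
```

View pics/l3.png

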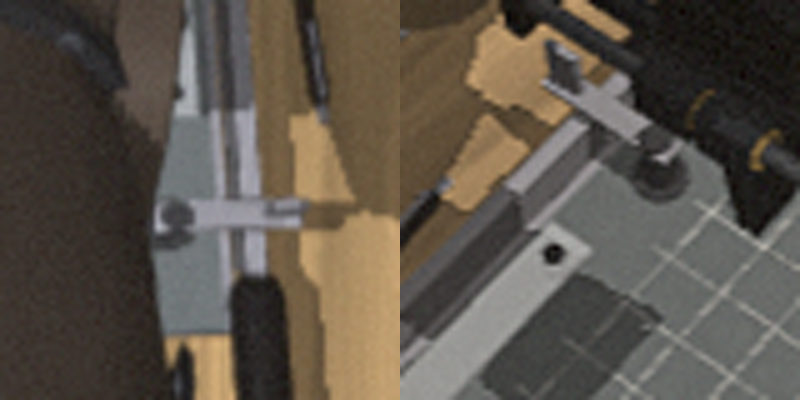

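The left half shows the bar from the post at (177,214) to its end at (303,212), across the lowered arm. The right half shows the tab upright at (562,65). I'll check the angle, and whether the trimmer moved.

```bash
python3 - <<'E'
from h import *
import pickle
D=[pickle.load(open(f"c{i}.pkl","rb")) for i in range(3)]
def sh(n,i,j,x,y,w,h):
    p=[cv2.cvtColor(D[k][n]["img"],cv2.COLOR_BGR2GRAY)[y:y+h,x:x+w].astype(np.float32) for k in(i,j)]
    s,q=cv2.phaseCorrelate(p[0],p[1],cv2.createHanningWindow((w,h),5));return np.round(s,2),round(q,2)
for i in(0,1):
    print(i,"ruler top",sh("top",i,2,285,90,100,20),"ruler scene",sh("scene",i,2,175,260,100,85),"grid scene",sh("scene",i,2,200,235,120,90),"TRtop",sh("top",i,2,372,85,40,60))
T,S=D[2]["top"],D[2]["scene"]
t=lambda u,v:(u/5+350-.4,v/5+165-.4); s=lambda u,v:(u/5+220-.4,v/5+140-.4)
def ang(a,b): d=b-a;return np.degrees(np.arctan2(d[1],d[0])).round(1),a.round(4),b.round(4)
print("bar upper",ang(onz(T,*t(200,200),.0535),onz(T,*t(265,200),.0535)))
print("bar lower",ang(onz(T,*t(200,228),.0535),onz(T,*t(295,226),.0535)))
print("bar scene lo",ang(onz(S,*s(640,148)-np.array([80,0]),.0535),onz(S,*s(541,88)-np.array([80,0]),.0535)))
print("post-tab top",ang(onz(T,*t(177,213),.0575),onz(T,*t(290,206),.0795)))
print("post-tab scene",ang(onz(S,*s(257,136),.0575),onz(S,*s(160,46),.0795)))
# bar contour in top by brightness: fit edges
im=cv2.cvtColor(T["img"],cv2.COLOR_BGR2GRAY)[200:215,380:415]
print(im[:, ::2])
E
```

```text
0 ruler top (array([41.09, -0.26]), 0.1) ruler scene (array([ 0.19, -0.37]), 0.55) grid scene (array([1.78, 1.09]), 0.33) TRtop (array([-0.23,  0.44]), 0.48)
1 ruler top (array([-0.75,  0.68]), 0.21) ruler scene (array([ 0.25, -0.4 ]), 0.58) grid scene (array([-1.19, -1.54]), 0.39) TRtop (array([-0.31, -0.05]), 0.53)
bar upper (np.float64(-88.4), array([ 0.5803, -0.1354,  0.0535]), array([ 0.5812, -0.1672,  0.0535]))
bar lower (np.float64(-87.2), array([ 0.5665, -0.1354,  0.0535]), array([ 0.5688, -0.1817,  0.0535]))
bar scene lo (np.float64(-83.7), array([ 0.5806, -0.1257,  0.0535]), array([ 0.5867, -0.1818,  0.0535]))
post-tab top (np.float64(-88.4), array([ 0.573 , -0.1236,  0.0575]), array([ 0.5744, -0.1741,  0.0795]))
post-tab scene (np.float64(-86.3), array([ 0.5728, -0.1223,  0.0575]), array([ 0.5763, -0.176 ,  0.0795]))
[[ 44 107 117 118 116 120 118 157  93 165 157 108  98  99  94 155 154 143]
 [ 47 112 120 118 116 117 123 158  91 161 159 107  98 100  99 154 156 144]
 [ 45 115 120 117 117 118 117 154  94 160 162 102  91  97 100 155 158 145]
 [ 48 120 114 119 118 113 118 156  
[... 165 characters left out ...]
106 137 139 108 109 109]
 [ 55 114  72  67 126 155 153 153 150 153 153 141  99 131 122  93  91  84]
 [ 64  95  63  63  90 152 154 155 154 155 156 134  89  96  90  84  91  86]
 [ 68  91  66  68  88 154 157 159 158 157 157 147 120 123 138  92  93  83]
 [ 70 125  69  64  91 156 155 153 152 154 156 157 146 149 167 110  91  83]
 [ 77 162  77  75 126 136 132 132 110 106 119 123 118 122 131 111  97  91]
 [ 68 113  64  59 106 124 116 142  86  84 137 128  93  99  96 135 141 127]
 [ 64  55  56  64  78 120 116 155  85  85 159 157  93 100  92 155 157 142]
 [ 64  64  67  68  98 117 117 156  91  96 161 160  99 100  96 152 160 146]
 [ 65  71  64 101 116 119 117 154  92  98 163 160  98  97  96 154 159 145]]
```

```bash
python3 -c "
from cell import r
print(r.hand_in())"
```

```text
the job is handed in; nothing more can be done
None
```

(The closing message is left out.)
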